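# Back the indexing wheel off by one notch

### The arm

A 7-joint arm with a two-finger parallel gripper is mounted at the origin on the work surface. World frame = base frame: x ahead of the robot, y to its left, z up, the work surface at z = 0. Lengths are in mm, angles in rad, forces in N, time in s.
With the tool pointing down it reaches from about 350 to 900 mm from the base axis. Payload 8.1 kg.
Tool frame: the origin (TCP) lies on the centre line of the jaws, within the pads' length; the fingertips stand 25 mm ahead of it and the grasp point (between the pads) lies 6 mm ahead of it (ctrl.tip_reach is the distance from the TCP to the fingertips, in mm); y points along the fingers, z is the direction in which the jaws open and shut, and the axes are right-handed (so a half turn about y gives the same grasp; the last joint's range is limited). The gripper opens to 85 mm and grips with 20 to 120 N. Pads are 22 mm wide; open, the fingers measure 114 mm over their backs; the gripper's body (76 mm by 85 mm) begins 54 mm behind the grasp point. The pads swing forward as they close: fully open they stand 13 mm farther back than shut.
Start: joints at [-1.276, 0.434, 0.025, 1.573, -0.012, 1.134, -0.075], TCP at [242.146, 576.199, 256.323] pointing down, gripper open.
Joint ranges: [-2.62, 2.62], [-0.44, 2.09], [-1.27, 1.32], [0.08, 2.57], [-1.32, 4.46], [0.12, 2], [-2.74, 2.74]. Speed limits (rad/s): [2.22, 2.22, 3.01, 3.01, 3.14, 3.14, 3.14].

### API

Orientations are given as a 3x3 rotation matrix whose columns are the frame's x, y, z axes.
In Python, from rig import ctrl, optics, ticket gives the robot as it stands.
- The arm moves only by the tool play_rows, never from a script. Its arguments are lists of equal length, an entry for each row: "gripper": the finger opening in mm, from 0 to 85.4; "delta_pos": the shift along the tool's x, y, z in mm, a list of three; "rotation": the turn, a rotation vector about the tool's x, y, z in rad, a list of three. A call has 1 to 12 rows; each row shifts and turns the commanded pose from where the row before left it, along the tool's axes as they then stand; what a row does not reach is not made up. A row lasts 1/12 s, in which the tool goes at most 41.7 mm and 7.16 degrees, less where a joint would pass 70% of its speed; a pose out of reach is approached as far as the arm can. A call with a gripper value outside its range is refused whole. The fingers move at their own pace and stop on an object; "force" is the grip in N (left out, the last holds). Time passes only in rows, so rows that do not move let the fingers close. It gives the time, the measured TCP pose, the force and the opening at its end, in the units of the state.
- ctrl.read_state(): the state, without advancing time (a new reading comes with each control period).
- optics.capture(name): name is "side" or "top"; returns a dict with "image" (420x560x3 uint8, blue, green, red), "fx", "fy", "cx", "cy" (pixels), "T" (4x4, takes a point from camera to world coordinates). Camera axes: x right, y up, looking along -z (the intrinsics and any distortion apply to the point x, -y, -z); pixel columns grow to the right and rows downward; lengths in mm; the calibration is good to about 2 mm. A picture is of the moment at which its call begins. There is no depth.
- ticket.job_done(): hands the job in, once; it reports no verdict.
The state is a dict: "clock": time; "q": joint angles; "joint_velocities": joint speeds; "joint_torque": joint torques, N m; "ee_pos": TCP position; "orientation": TCP orientation; "contact_force": force on the tool from outside, world axes, zero at the start; "wrist_torque": the same for the moment, N m; "grip_width": finger opening in mm.
Only numpy, scipy, OpenCV 4.12 (cv2) and the standard library are available. Lean on these libraries where they do the work, as an engineer would, in place of code of your own. Each camera call takes 0.05 s, during which the arm holds its last target. There are 200 camera calls.

### The job

Push the black-knobbed lever of the ratchet pawl over, away from the wheel, so that the pawl lifts out of its notch and stays up; then push the wheel back by one notch (clockwise seen from above) by one of its upright pins, and push the lever back over so that the pawl drops fully down into that next notch. Everything is done by pushing: leave the steel shell standing on the wheel's hub, and do not disturb the things lying about.

Things in the scene. Friction and masses are not known exactly. Their poses are not given: they have to be found in the camera images.
- positioner: Fixed bench positioner: a green round cast base, 270 mm across, with a bracket on its +y side for the pawl. Origin on the wheel's vertical axis, at bench level; its z is up, its +y points level from the axis to the pawl. Together with the wheel it stands in another place and yaw each time
- wheel (a joint): Angle of the ratchet wheel about its vertical axis (rad): 0 at the start, the pawl in a notch; negative = clockwise seen from above = backward; stops at -1.2 and 1.2. One notch back is -0.524; from there the next steep face is 0.03 rad on, and short of about -0.47 the nose would land on a ramp. It stays where it is left (dry friction, about 3 N at a pin turns it)
- pawl (a joint): Tilt of the pawl (rad): 0 = down on a notch floor, grows as the nose lifts, 1.22 = thrown over on its stop. Its weight makes it fall to either end from about 0.71; under 2 N at the knob tips it. Its level hinge lies along the positioner's x, 185 mm from the wheel's axis in +y, 56 mm high, between green cheeks (42 mm over both, 66 mm high); the arm runs 84 mm towards the axis
- pawl_knob (a point): Centre of the black ball knob (24 mm) on the pawl's straight 9 mm lever rod, 75 mm from the hinge. Pawl down: it leans to the wheel, 37 mm on the wheel's side of the hinge and 121 mm above the bench. Thrown over: 48 mm on the far side of the hinge, 113 mm above the bench; at most 131 mm high in between
- pawl_nose (a point): Foot of the pawl's nose, 108 mm from the wheel's axis and 40 mm above the bench when down. Down, it meets the steep face and stops the wheel turning back; counter-clockwise the ramps lift it. Dropped on a ramp, it lets the wheel be pushed on backward until the next steep face meets it
- wheel_hub (a point): Point on the wheel's axis at its upper face, 40 mm above the bench. The wheel is an aluminium disc 240 mm across; on its upper face, 98 to 118 mm from the axis, stand 12 saw teeth 9 mm high: a notch floor 16 mm long, then going counter-clockwise a steep face, and from its top a ramp down to the next floor
- pin0 (a point): Centre of the top of an upright steel pin fixed in the wheel: 12 mm across, 55 mm tall, top 95 mm above the bench, 75 mm from the wheel's axis. Four alike, a quarter turn apart; pin0 starts 45 degrees from the positioner's +x towards +y (it turns with the wheel)
- pin1 (a point): The next pin counter-clockwise, at 135 degrees at the start
- pin2 (a point): The next, at 225 degrees at the start (on the side away from the pawl)
- pin3 (a point): The next, at 315 degrees at the start (on the side away from the pawl)
- shell: Loose steel tube piece (frame shell), 42 mm across, 68 mm tall, standing upright over a short spigot in the middle of the wheel; origin at the centre of its underside, 40 mm above the bench
- oiler: Bystander: small amber bottle, 32 mm across, 85 mm tall, origin at its underside
- flux_tin: Bystander: jar 64 mm across, 42 mm tall, origin at its underside
- collar: Bystander: aluminium ring 40 mm across, 22 mm tall, origin at its underside
- vblock: Bystander: steel V-block 60 x 50 x 42 mm, origin at its underside
- hammer: Bystander: hammer 220 mm long, lying along its x
- spanner: Bystander: spanner 180 mm long, lying along its x
- lug: Bystander: short steel socket 35 mm across, 50 mm tall, with a branch to its +x, origin at its underside
Mind the look-alikes: they are no part of the job. What is shaped like the shell but pink is not meant.

How it is judged (in metres and radians):
On the way, in this order (a step that is already met when the one before it is completed fails the run):
1. the pawl is thrown over and stays up, the wheel still in its first notch (value of joint pawl above 1 rad and value of joint wheel between -0.15 and 0.15 rad), for 0.2 s.
2. with the pawl up, the wheel is pushed back (clockwise) (value of joint wheel below -0.2 rad and value of joint pawl above 0.9 rad), for 0.1 s.
At the end, for the whole second after the job is handed in: The pawl is fully down (within 0.03 rad) in the notch next to the one it started in, the wheel at rest 0.43 to 0.60 rad clockwise of its start (one notch is 0.524), and the shell upright on its hub (value of joint pawl below 0.03 rad and value of joint wheel between -0.6 and -0.43 rad and velocity of joint wheel between -0.05 and 0.05 rad/s and angle between shell's own z axis and vertical below 0.1 rad and horizontal distance between shell and wheel_hub below 0.008 m and height (world z) of shell below 0.045 m); the robot touches nothing.
It fails at once if the shell is lifted off the wheel (by more than 10 mm) or tipped (height (world z) of shell above 0.05 m or angle between shell's own z axis and vertical above 0.35 rad).
It fails at once if a bystander is moved by more than 30 mm (distance of any of oiler, flux_tin, collar, vblock, hammer, spanner, lug from where it was at the start of the episode above 0.03 m).
It also fails if it takes over 58 s, if anything falls off the work surface, if the arm or the gripper's body presses on something with over 40 N, if the wrist force passes 120 N, or if a joint passes its speed limit or range.

## Working session

There is one attempt and no reset: what is moved stays moved. The work goes in short steps, Python scripts to look and compute and a tool call to move; the robot and the scene stay as the last step left them, time stands still between calls to the robot, and variables do not carry over. Pictures are saved under pics/ and viewed, about 8 in all and at most 12, crops included, and the job is handed in when it is done.

Besides the shell and the picture viewer there is one more tool, called after "Request:" as name(argument=value, ...) on one line, values as JSON. play_rows: Moves the arm, as the interface text tells. Its arguments: {"type":"object","properties":{"gripper":{"type":"array","items":{"type":"number"}},"delta_pos":{"type":"array","items":{"type":"array","items":{"type":"number"}}},"rotation":{"type":"array","items":{"type":"array","items":{"type":"number"}}},"force":{"type":"number"}},"required":["gripper","delta_pos","rotation"]}

```bash
mkdir -p pics; python3 - <<'E'
from rig import ctrl, optics, ticket
import cv2,numpy as np
np.set_printoptions(suppress=True,precision=4)
s=ctrl.read_state(); print(s)
for n in("top","side"):
    c=optics.capture(n); cv2.imwrite(f"pics/{n}0.png",c["image"]); np.save(f"pics/{n}.npy",{k:v for k,v in c.items()},allow_pickle=True)
    print(n,{k:v for k,v in c.items() if k!="image"})
E
```

```text
{'clock': 0.0, 'q': array([-1.2756,  0.4352,  0.025 ,  1.5741, -0.0115,  1.134 , -0.0751]), 'joint_velocities': array([ 0.0013,  0.0003, -0.0003,  0.0011,  0.0009, -0.0007,  0.0003]), 'joint_torque': array([  0.0005, -67.0479,   1.0251, -31.621 ,   0.0156,   0.0126,
         0.0001]), 'ee_pos': array([241.999 , 575.7358, 255.5115]), 'orientation': array([[ 0.9219, -0.0004,  0.3874],
       [-0.3874, -0.0015,  0.9219],
       [ 0.0002, -1.    , -0.0016]]), 'contact_force': array([ 0.5833,  0.0915, -0.0155]), 'wrist_torque': array([ 0.0436, -0.0057, -0.0337]), 'grip_width': 85.5674089043464}
top {'fx': 447.0607058229015, 'fy': 447.0607058229015, 'cx': 284.84603287496714, 'cy': 214.55320237990932, 'T': array([[  -0.0216,    0.9968,   -0.0763,  414.5871],
       [  -0.9998,   -0.0219,   -0.003 ,   16.6532],
       [  -0.0047,    0.0762,    0.9971, 1543.6373],
       [   0.    ,    0.    ,    0.    ,    1.    ]])}
side {'fx': 399.78050016888074, 'fy': 399.78050016888074, 'cx': 277.6956306067459, 'cy': 213.2223081059628, 'T': array([[   0.9713,    0.1759,   -0.1605,  336.4863],
       [  -0.2379,    0.7419,   -0.6269, -657.327 ],
       [   0.0088,    0.6471,    0.7624,  898.8095],
       [   0.    ,    0.    ,    0.    ,    1.    ]])}
```

View pics/top0.png

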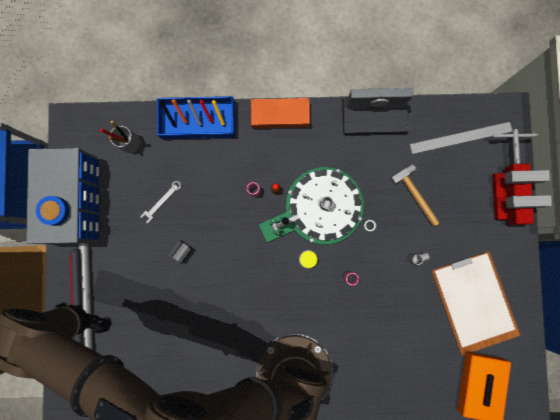

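View pics/side0.png

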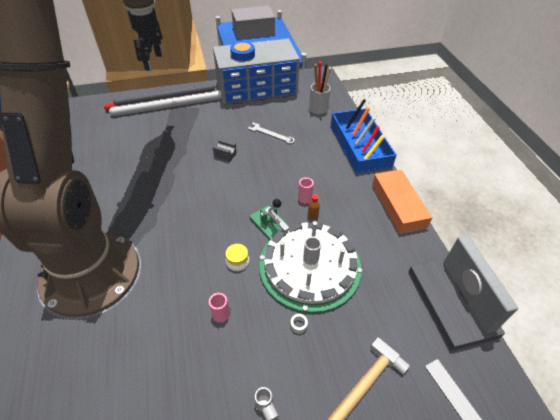

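The top view shows the wheel at about (325,205), the bracket with the pawl at about (275,228) and the shell at about (327,204). The oiler is at (276,187), a pink look-alike at (253,188) and the tin at (308,259). The side view has the wheel at (310,262) and the knob at (277,203).

```bash
cat > h.py <<'E'
import numpy as np,cv2
from rig import ctrl,optics,ticket
np.set_printoptions(suppress=True,precision=3)
def ray(c,u,v):
    T=c["T"]; d=T[:3,:3]@np.array([(u-c["cx"])/c["fx"],-(v-c["cy"])/c["fy"],-1.]); return T[:3,3],d
def onz(c,u,v,z):
    o,d=ray(c,u,v); return o+d*(z-o[2])/d[2]
def proj(c,p):
    q=c["T"][:3,:3].T@(np.asarray(p,float)-c["T"][:3,3]); return np.array([c["cx"]+c["fx"]*q[0]/-q[2], c["cy"]-c["fy"]*q[1]/-q[2]])
def tri(c1,p1,c2,p2):
    o1,d1=ray(c1,*p1);o2,d2=ray(c2,*p2)
    A=np.stack([d1,-d2],1);s=np.linalg.lstsq(A,o2-o1,rcond=None)[0]
    a,b=o1+s[0]*d1,o2+s[1]*d2; return (a+b)/2,np.linalg.norm(a-b)
E
python3 - <<'E'
from h import *
t=np.load("pics/top.npy",allow_pickle=True).item(); s=np.load("pics/side.npy",allow_pickle=True).item()
print("is there distortion keys",t.keys())
im=t["image"]; hsv=cv2.cvtColor(im,cv2.COLOR_BGR2HSV)
g=cv2.inRange(hsv,(60,100,30),(90,255,255)); g[:150]=0;g[260:]=0
# fit wheel outer circle: green convex outline right side
ys,xs=np.nonzero(g); k=xs>296; pts=np.stack([xs[k],ys[k]],1).astype(np.int32)
h=cv2.convexHull(pts)[:,0]; h=h[h[:,0]>300]
(x,y),ax,an=cv2.fitEllipse(h.astype(np.float32)); print("base ellipse",x,y,ax, onz(t,x,y,10))
gb=g.copy(); gb[:,290:]=0; print("bracket", onz(t,*np.argwhere(gb)[:,::-1].mean(0),10))
w=cv2.resize(im[150:275,230:385],None,fx=5,fy=5,interpolation=cv2.INTER_CUBIC)[:600,:775]
cv2.imwrite("pics/tc.png",w)
w2=cv2.resize(s["image"][165:315,215:375],None,fx=4,fy=4,interpolation=cv2.INTER_CUBIC); cv2.imwrite("pics/sc.png",w2)
E
```

```text
is there distortion keys dict_keys(['image', 'fx', 'fy', 'cx', 'cy', 'T'])
base ellipse 324.365966796875 205.36094665527344 (77.32295989990234, 78.13977813720703) [ 560.741 -115.506   10.   ]
bracket [499.138  52.111  10.   ]
```

View pics/tc.png

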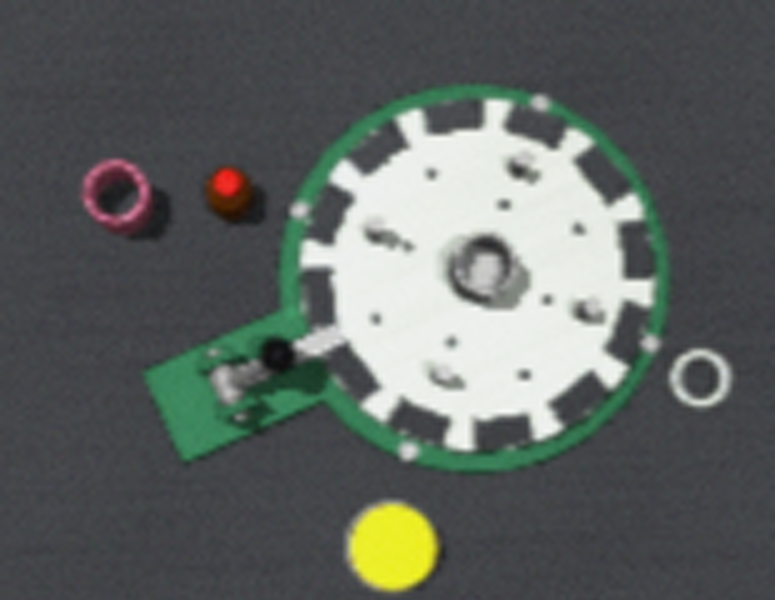

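View pics/sc.png

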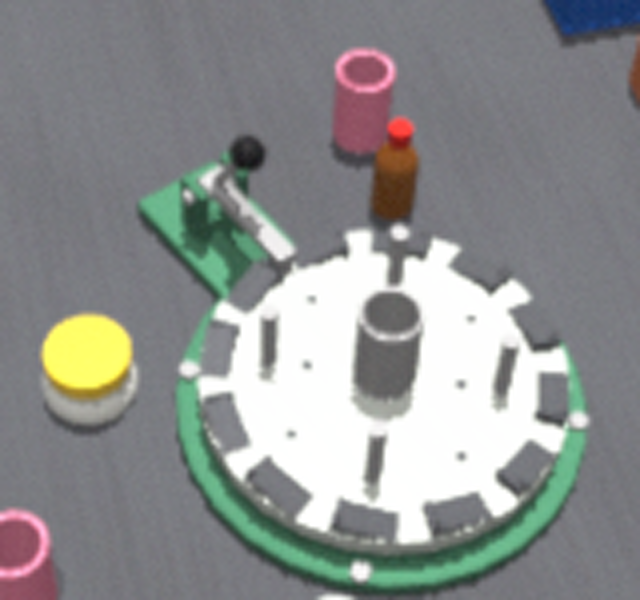

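The top crop shows the knob at (276,354) and pins at about (385,230), (525,163), (590,308) and (445,372). The side crop has the knob at (247,153) and pin tops at (269,318), (376,430), (508,346) and one near (396,240).

```bash
python3 - <<'E'
from h import *
t=np.load("pics/top.npy",allow_pickle=True).item(); s=np.load("pics/side.npy",allow_pickle=True).item()
tu=lambda x,y:((x+.5)/5-.5+230,(y+.5)/5-.5+150); su=lambda x,y:((x+.5)/4-.5+215,(y+.5)/4-.5+165)
k,e=tri(t,tu(276,354),s,su(247,153)); print("knob",k,e)
print("knob top z121",onz(t,*tu(276,354),121),"side z121",onz(s,*su(247,153),121))
C=np.array([560.7,-115.5])
print("shell top side",onz(s,*su(389,318),108),"top",onz(t,*tu(485,260),108))
for p in[(269,318),(376,430),(508,346),(396,240)]:
    q=onz(s,*su(*p),95)
    print("pin side",q,np.linalg.norm(q[:2]-C),np.degrees(np.arctan2(*(q[:2]-C)[::-1])))
d=onz(t,*tu(276,354),121)[:2]-C; print("knob r",np.linalg.norm(d),np.degrees(np.arctan2(d[1],d[0])))
for n,p in dict(oiler=(228,182,85),pink=(115,190,68),tin=(393,546,42)).items():print(n,onz(t,*tu(*p[:2]),p[2]))
for n,p in dict(oiler=(400,128,85),pink=(365,68,68),tin=(87,350,42)).items():print(n,'side',onz(s,*su(*p[:2]),p[2]))
E
```

```text
knob [505.651  21.406 116.588] 1.164265655031975
knob top z121 [504.797  21.492 121.   ] side z121 [505.274  17.508 121.   ]
shell top side [ 560.497 -122.161  108.   ] top [ 563.427 -114.61   108.   ]
pin side [491.872 -96.14   95.   ] 71.49954853115361 164.28950470045774
pin side [ 533.162 -189.093   95.   ] 78.57652308199754 -110.5152593714396
pin side [ 628.864 -150.428   95.   ] 76.59182387801303 -27.1312636602817
pin side [586.624 -55.11   95.   ] 65.71882757989832 66.76717779358304
knob r 147.959659744275 112.19902755660848
oiler [621.092  50.731  85.   ]
pink [619.81  126.413  68.   ]
tin [379.52  -53.661  42.   ]
oiler side [621.7    46.907  85.   ]
pink side [620.388 124.619  68.   ]
tin side [381.041 -56.554  42.   ]
```

Request:
play_rows(gripper=[0,0,0,0,0,0,0,0,0,0,0,0], delta_pos=[[24,0,-22],[24,0,-22],[24,0,-22],[24,0,-22],[24,0,-22],[24,0,-22],[24,0,-22],[24,0,-22],[24,0,-22],[24,0,-22],[24,0,-22],[24,0,-22]], rotation=[[0,0,0],[0,0,0],[0,0,0],[0,0,0],[0,0,0],[0,0,0],[0,0,0],[0,0,0],[0,0,0],[0,0,0],[0,0,0],[0,0,0]])

```text
clock: 1.1
ee_pos: [405.5, 219.6, 256.2]
orientation: [[0.922, -0.0, 0.387], [-0.387, -0.0, 0.922], [-0.0, -1.0, -0.0]]
contact_force: [0.4, 0.7, 0.3]
grip_width: 0.1
```

Request:
play_rows(gripper=[0,0,0,0,0,0,0,0,0,0,0,0], delta_pos=[[0,0,0],[0,0,0],[0,0,0],[0,0,0],[0,0,0],[0,0,0],[0,0,0],[33,6,2],[33,6,2],[33,6,2],[33,6,2],[33,6,2]], rotation=[[0,0.113,0],[0,0.113,0],[0,0.113,0],[0,0.113,0],[0,0.113,0],[0,0.113,0],[0,0.113,0],[0,0,0],[0,0,0],[0,0,0],[0,0,0],[0,0,0]])

```text
clock: 2.1
ee_pos: [476.3, 70.4, 225.9]
orientation: [[0.373, -0.0, 0.928], [-0.928, 0.0, 0.373], [-0.0, -1.0, -0.0]]
contact_force: [2.3, -0.1, -0.2]
grip_width: 0.1
```

Request:
play_rows(gripper=[0,0,0,0,0], delta_pos=[[33,7,2],[33,7,2],[33,7,2],[0,0,0],[0,0,0]], rotation=[[0,0,0],[0,0,0],[0,0,0],[0,0,0],[0,0,0]])

```text
clock: 2.52
ee_pos: [518.5, -19.9, 204.7]
orientation: [[0.369, -0.001, 0.93], [-0.93, -0.001, 0.369], [0.0, -1.0, -0.002]]
contact_force: [0.5, 0.5, 0.1]
grip_width: 0.3
```

```bash
python3 - <<'E'
from h import *
t=optics.capture("top"); s=optics.capture("side"); S=ctrl.read_state(); print(S["clock"],S["ee_pos"],S["orientation"],S["contact_force"],ctrl.tip_reach)
p=S["ee_pos"]+ctrl.tip_reach*S["orientation"][:,1]; print(p,proj(s,p),proj(t,p))
a=cv2.resize(s["image"][120:270,220:360],None,fx=4,fy=4,interpolation=cv2.INTER_CUBIC)
cv2.imwrite("pics/m1.png",a)
E
```

```text
2.6167 [518.196 -17.063 205.074] [[ 0.373 -0.001  0.928]
 [-0.928  0.     0.373]
 [-0.001 -1.    -0.001]] [0.097 0.056 0.92 ] 25.0
[518.175 -17.052 180.074] [284.979 196.122] [297.212 214.539]
```

View pics/m1.png

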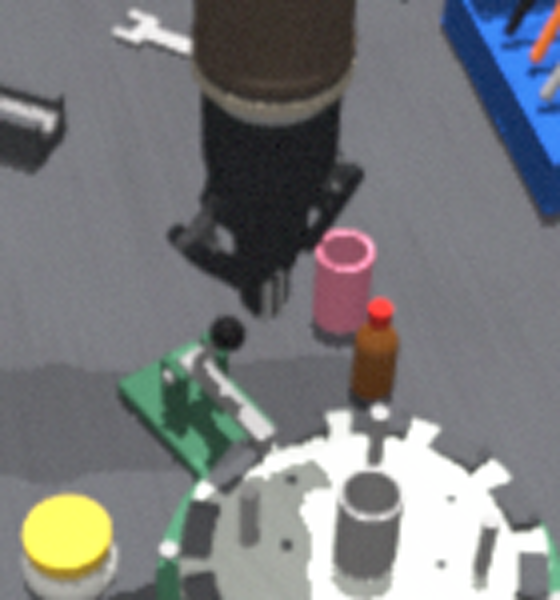

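The tip is above and wheelward of the knob, at crop (268,315) against the knob at (228,333). The side camera is biased by about 2 px, and the top camera agrees with the robot. I'll descend and push.

Request:
play_rows(gripper=[0,0,0,0,0,0], delta_pos=[[0,18,2],[0,18,0],[0,18,0],[0,16,0],[0,0,0],[-8,0,0]], rotation=[[0,0,0],[0,0,0],[0,0,0],[0,0,0],[0,0,0],[0,0,0]])

```text
clock: 3.12
ee_pos: [517.2, -9.5, 135.3]
orientation: [[0.373, -0.001, 0.928], [-0.928, -0.0, 0.373], [0.0, -1.0, -0.001]]
contact_force: [0.4, 0.9, 1.2]
grip_width: 0.2
```

Request:
play_rows(gripper=[0,0,0,0,0,0,0,0,0,0,0,0], delta_pos=[[-7,0,0],[-7,0,0],[-7,0,0],[-7,0,0],[-7,0,0],[-7,0,0],[-7,0,0],[-7,0,0],[-7,0,0],[-7,0,0],[-7,0,0],[0,0,0]], rotation=[[0,0,0],[0,0,0],[0,0,0],[0,0,0],[0,0,0],[0,0,0],[0,0,0],[0,0,0],[0,0,0],[0,0,0],[0,0,0],[0,0,0]])

```text
clock: 4.12
ee_pos: [488.1, 63.5, 135.2]
orientation: [[0.374, -0.001, 0.927], [-0.927, 0.001, 0.374], [-0.001, -1.0, -0.0]]
contact_force: [0.2, 0.1, 0.6]
grip_width: -0.2
```

```bash
python3 - <<'E'
from h import *
s=optics.capture("side"); S=ctrl.read_state(); print(S["clock"],S["ee_pos"],S["contact_force"])
cv2.imwrite("pics/m2.png",cv2.resize(s["image"][120:270,220:360],None,fx=4,fy=4,interpolation=cv2.INTER_CUBIC))
E
```

```text
4.1667 [488.49   62.753 135.255] [-0.115  0.033  0.135]
```

View pics/m2.png

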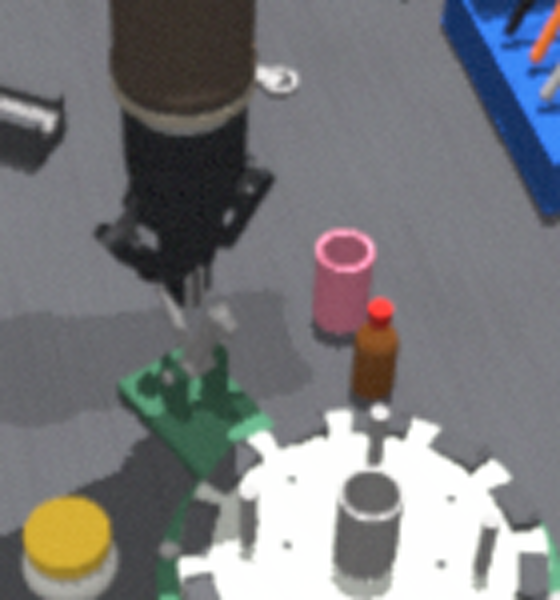

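The pawl is thrown over: the arm stands up at (222,318) with the rod leaning away, and the force is zero. Next I raise the tool and go to pin2, on the side away from the pawl.

Request:
play_rows(gripper=[0,0,0,0,0,0,0,0,0,0,0,0], delta_pos=[[0,-20,0],[0,-25,0],[0,-25,0],[0,0,0],[34,0,-4.5],[34,0,-4.5],[34,0,-4.5],[34,0,-4.5],[34,0,-4.5],[34,0,-4.5],[34,0,-4.5],[34,0,-4.5]], rotation=[[0,0,0],[0,0,0],[0,0,0],[0,0,0],[0,0,0],[0,0,0],[0,0,0],[0,0,0],[0,0,0],[0,0,0],[0,0,0],[0,0,0]])

```text
clock: 5.17
ee_pos: [556.8, -206.1, 205.0]
orientation: [[0.372, -0.0, 0.928], [-0.928, -0.0, 0.372], [0.0, -1.0, -0.0]]
contact_force: [0.7, 0.3, -0.8]
grip_width: -0.1
```

Request:
play_rows(gripper=[0,0,0,0,0,0,0], delta_pos=[[0,0,0],[0,0,0],[0,0,0],[0,0,0],[0,0,0],[0,0,0],[0,0,0]], rotation=[[0,-0.105,0],[0,-0.105,0],[0,-0.105,0],[0,-0.105,0],[0,-0.105,0],[0,0,0],[0,0,0]])

```text
clock: 5.75
ee_pos: [556.5, -204.4, 205.0]
orientation: [[0.785, -0.0, 0.619], [-0.619, 0.0, 0.785], [-0.0, -1.0, 0.0]]
contact_force: [0.2, -0.9, 0.3]
grip_width: 0.4
```

```bash
python3 - <<'E'
from h import *
s=optics.capture("side"); S=ctrl.read_state(); print(S["clock"],S["ee_pos"],S["contact_force"],S["orientation"])
p=S["ee_pos"]+25*S["orientation"][:,1]; print((proj(s,p)-[215,165])*4)
cv2.imwrite("pics/m3.png",cv2.resize(s["image"][165:315,215:375],None,fx=4,fy=4,interpolation=cv2.INTER_CUBIC))
d=np.array([556.9,-204.2,100])-S["ee_pos"]; print("delta tool",S["orientation"].T@d)
E
```

```text
5.8 [ 556.604 -204.324  205.1  ] [ 0.256 -0.635 -0.478] [[ 0.785 -0.     0.619]
 [-0.619  0.     0.785]
 [-0.    -1.     0.   ]]
[434.618 359.389]
delta tool [  0.171 105.1     0.28 ]
```

View pics/m3.png

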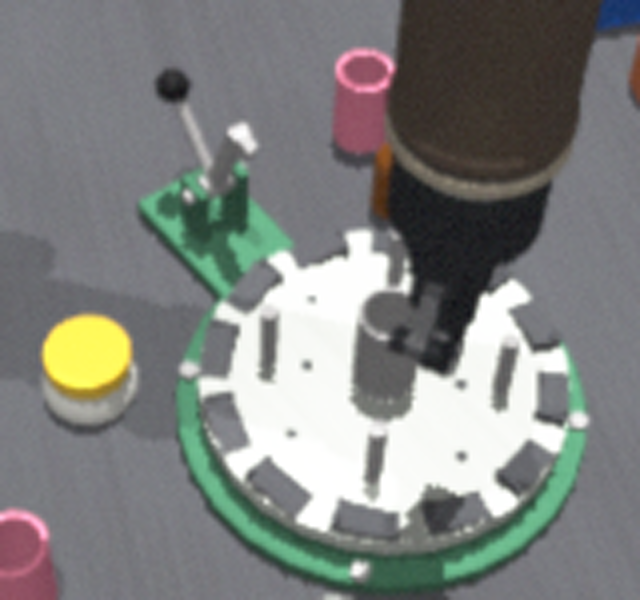

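The pawl is up and the fingers are above the spot between pins 2 and 3, with the shell untouched. I'll descend and push slowly.

Request:
play_rows(gripper=[0,0,0,0,0,0,0,0,0,0,0], delta_pos=[[0,20,0],[0,20,0],[0,20,0],[0,20,0],[0,15,0],[0,10,0],[0,0,0],[-4,0,0],[-4,0,0],[-3,0,0],[0,0,0]], rotation=[[0,0,0],[0,0,0],[0,0,0],[0,0,0],[0,0,0],[0,0,0],[0,0,0],[0,0,0],[0,0,0],[0,0,0],[0,0,0]])

```text
clock: 6.72
ee_pos: [548.1, -196.8, 101.3]
orientation: [[0.788, 0.001, 0.616], [-0.616, 0.0, 0.788], [0.001, -1.0, 0.001]]
contact_force: [-0.6, -0.4, 0.7]
grip_width: -0.0
```

Request:
play_rows(gripper=[0,0,0,0,0,0,0,0,0,0,0,0], delta_pos=[[-3,0,0],[-3,0,0],[-3,0,0],[-3,0,0],[-3,0,0],[-3,0,0],[-3,0,0],[-3,0,0],[-3,0,0],[-3,0,0],[-3,0,0],[0,0,0]], rotation=[[0,0,0],[0,0,0],[0,0,0],[0,0,0],[0,0,0],[0,0,0],[0,0,0],[0,0,0],[0,0,0],[0,0,0],[0,0,0],[0,0,0]])

```text
clock: 7.72
ee_pos: [521.5, -175.8, 100.2]
orientation: [[0.788, -0.001, 0.616], [-0.616, 0.001, 0.788], [-0.001, -1.0, 0.0]]
contact_force: [0.8, -1.8, 0.9]
grip_width: 0.0
```

```bash
cat > ang.py <<'E'
from h import *
# wheel angle: rectify the wheel's upper face (z=45 teeth) for start and now, correlate rings by rotation
def rect(c,z,C,R=125,n=500):
    g=(np.arange(n)-n/2+.5)/(n/2)*R
    P=np.array([[C[0]-R,C[1]-R],[C[0]+R,C[1]-R],[C[0]+R,C[1]+R],[C[0]-R,C[1]+R]])
    src=np.float32([proj(c,[*p,z]) for p in P]); H=cv2.getPerspectiveTransform(src,np.float32([[0,0],[n,0],[n,n],[0,n]]))
    return cv2.warpPerspective(c["image"],H,(n,n),flags=cv2.INTER_CUBIC)
def teeth(c,C):
    im=cv2.cvtColor(rect(c,45,C),cv2.COLOR_BGR2GRAY)
    p=cv2.warpPolar(im,(250,720),(250,250),250,cv2.WARP_POLAR_LINEAR).astype(float)
    return p[:,203:224].mean(1)   # ~r 102..112 mm, rows = world angle ccw, 0.5 deg
E
python3 - <<'E'
from ang import *
s=optics.capture("side"); t=optics.capture("top"); S=ctrl.read_state(); print(S["clock"],S["ee_pos"],S["contact_force"])
s0=np.load("pics/side.npy",allow_pickle=True).item();t0=np.load("pics/top.npy",allow_pickle=True).item()
for nm,a,b,C in(("side",s0,s,(560.7,-119.5)),("top",t0,t,(560.7,-115.5))):
    A,B=rect(a,45,C),rect(b,45,C)
    cv2.imwrite(f"pics/r_{nm}.png",np.hstack([cv2.resize(A,(390,390)),cv2.resize(B,(390,390))]))
    x,y=teeth(a,C),teeth(b,C)
    # restrict to world angles 80..230 and compare over shifts
    idx=np.arange(240,460) if nm=="side" else np.arange(720)
    r=[np.corrcoef(np.roll(x,k)[idx],y[idx])[0,1] for k in range(-75,6)]
    k=np.argsort(r)[::-1][:4]; print(nm,[(round(np.radians((j-75)/2),3),round(r[j],3)) for j in k])
E
```

```text
7.8167 [ 521.443 -175.945   99.96 ] [ 0.216  0.069 -0.782]
side [(np.float64(-0.463), np.float64(0.939)), (np.float64(-0.471), np.float64(0.933)), (np.float64(-0.454), np.float64(0.917)), (np.float64(-0.48), np.float64(0.899))]
top [(np.float64(-0.454), np.float64(0.69)), (np.float64(-0.445), np.float64(0.686)), (np.float64(-0.463), np.float64(0.677)), (np.float64(-0.436), np.float64(0.666))]
```

View pics/r_side.png

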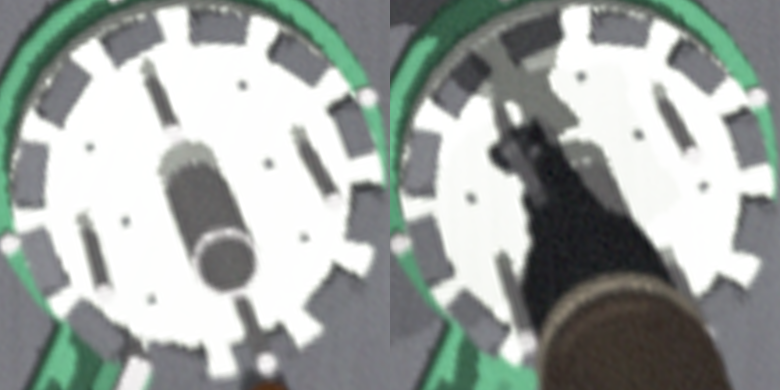

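The rectified view shows the wheel turned by about 25° (holes −0.44, teeth −0.46), with the shell standing. I'll push 5 mm more, aiming at about −0.515, then back off and check.

Request:
play_rows(gripper=[0,0,0,0,0,0,0,0,0,0,0,0], delta_pos=[[-2,0,0],[-2,0,0],[-1,0,0],[0,0,0],[5,0,0],[10,0,0],[10,0,0],[0,-20,0],[0,-30,0],[0,-30,0],[0,-25,0],[0,0,0]], rotation=[[0,0,0],[0,0,0],[0,0,0],[0,0,0],[0,0,0],[0,0,0],[0,0,0],[0,0,0],[0,0,0],[0,0,0],[0,0,0],[0,0,0]])

```text
clock: 8.82
ee_pos: [540.8, -191.2, 210.4]
orientation: [[0.787, 0.008, 0.617], [-0.617, -0.002, 0.787], [0.007, -1.0, 0.003]]
contact_force: [1.3, 0.1, 0.7]
grip_width: -0.4
```

```bash
python3 - <<'E'
from ang import *
s=optics.capture("side"); t=optics.capture("top"); S=ctrl.read_state(); print(S["clock"],S["ee_pos"],S["contact_force"])
np.save("pics/side1.npy",s,allow_pickle=True)
s0=np.load("pics/side.npy",allow_pickle=True).item();t0=np.load("pics/top.npy",allow_pickle=True).item()
for nm,a,b,C in(("side",s0,s,(560.7,-119.5)),("side",s0,s,(560.7,-121.5)),("top",t0,t,(560.7,-115.5))):
    x,y=teeth(a,C),teeth(b,C); idx=np.arange(240,460) if nm=="side" else np.arange(720)
    r=[np.corrcoef(np.roll(x,k)[idx],y[idx])[0,1] for k in range(-75,6)]
    k=np.argsort(r)[::-1][:3]; print(nm,[(round(np.radians((j-75)/2),3),round(r[j],3)) for j in k])
# holes: dark blobs in rectified z=40
C=(560.7,-120)
def pts(c):
    g=cv2.cvtColor(rect(c,40,C,R=125,n=500),cv2.COLOR_BGR2GRAY)
    b=cv2.morphologyEx(g,cv2.MORPH_BLACKHAT,np.ones((21,21)));n,_,st,ce=cv2.connectedComponentsWithStats((b>50).astype(np.uint8))
    o=[]
    for i in range(1,n):
        d=(ce[i]-250)/2
        if 20<st[i,4]<250 and max(st[i,2:4])<20 and 35<np.hypot(*d)<92:o.append((np.hypot(*d),np.degrees(np.arctan2(d[1],d[0]))))
    return np.round(sorted(o,key=lambda q:q[1]),1)
print(pts(s0).tolist());print(pts(s).tolist())
x=S["orientation"]; tgt=np.array([473,97.5,0])
E
```

```text
8.9167 [ 538.816 -190.021  206.248] [-0.564  0.335 -0.483]
side [(np.float64(0.017), np.float64(0.975)), (np.float64(0.009), np.float64(0.964)), (np.float64(-0.524), np.float64(0.952))]
side [(np.float64(0.017), np.float64(0.976)), (np.float64(0.009), np.float64(0.966)), (np.float64(0.026), np.float64(0.947))]
top [(np.float64(-0.506), np.float64(0.745)), (np.float64(-0.497), np.float64(0.737)), (np.float64(-0.515), np.float64(0.735))]
[[72.1, -157.8], [74.4, -64.6], [51.4, -18.9], [78.2, 23.5], [36.5, 92.4], [75.8, 110.6], [48.1, 154.9]]
[[47.4, -140.7], [73.8, -95.3], [49.9, -48.2], [76.9, -5.0], [67.6, 32.3], [75.8, 37.0], [76.9, 82.1], [46.1, 97.4], [49.8, 125.0], [72.7, 172.3]]
```

The holes say −0.514 rad (−29.5° mean of six) and the top view says −0.506, both on target. Now I go round to the far side of the knob.

Request:
play_rows(gripper=[0,0,0,0,0,0,0], delta_pos=[[0,0,0],[0,0,0],[0,0,0],[0,0,0],[0,0,0],[-33.5,0,4.7],[-33.5,0,4.7]], rotation=[[0,0.105,0],[0,0.105,0],[0,0.105,0],[0,0.105,0],[0,0.105,0],[0,0,0],[0,0,0]])

```text
clock: 9.5
ee_pos: [520.9, -124.9, 203.8]
orientation: [[0.368, -0.002, 0.93], [-0.93, -0.002, 0.368], [0.001, -1.0, -0.003]]
contact_force: [1.3, 1.9, -0.5]
grip_width: 0.1
```

Request:
play_rows(gripper=[0,0,0,0,0,0,0,0,0,0], delta_pos=[[-33.5,0,4.7],[-33.5,0,4.7],[-33.5,0,4.7],[-33.5,0,4.7],[-33.5,0,4.7],[-33.5,0,4.7],[-33.5,0,4.7],[-33.5,0,4.7],[0,0,0],[0,0,0]], rotation=[[0,0,0],[0,0,0],[0,0,0],[0,0,0],[0,0,0],[0,0,0],[0,0,0],[0,0,0],[0,0,0],[0,0,0]])

```text
clock: 10.33
ee_pos: [455.8, 140.8, 204.2]
orientation: [[0.377, -0.002, 0.926], [-0.926, -0.001, 0.377], [0.0, -1.0, -0.002]]
contact_force: [0.5, -1.1, 0.1]
grip_width: 0.2
```

```bash
python3 - <<'E'
from h import *
S=ctrl.read_state(); d=S["ee_pos"][:2]-np.array([560.7,-115.5]); print(S["ee_pos"],"r",d@[-.378,.926],"lat",d@[.926,.378],S["orientation"][:,0])
s=np.load("pics/side1.npy",allow_pickle=True).item()
print("knob px seen? pred",proj(s,[560.7-.378*233,-115.5+.926*233,113])+[2,2.5])
im=s["image"][165:230,215:300]; y,x=np.nonzero(cv2.inRange(im,(0,0,0),(28,28,28))); k=(x<60)&(y<40); print(x[k].mean()+215,y[k].mean()+165,k.sum())
E
```

```text
[455.791 140.837 204.179] r 277.02325987253 lat -0.25013224967356723 [ 0.377 -0.926  0.   ]
knob px seen? pred [259.664 187.461]
256.5 188.0 2
```

The knob was seen at (258,186) against a predicted (259.7,187.5), so I'll descend and push it back.

Request:
play_rows(gripper=[0,0,0,0,0,0,0], delta_pos=[[0,20,0],[0,20,0],[0,20,0],[0,18,0],[0,0,0],[7,0,0],[7,0,0]], rotation=[[0,0,0],[0,0,0],[0,0,0],[0,0,0],[0,0,0],[0,0,0],[0,0,0]])

```text
clock: 10.92
ee_pos: [462.5, 125.0, 127.8]
orientation: [[0.372, 0.0, 0.928], [-0.928, -0.0, 0.372], [0.0, -1.0, 0.0]]
contact_force: [-0.3, 0.1, 0.5]
grip_width: -0.3
```

Request:
play_rows(gripper=[0,0,0,0,0,0,0,0,0,0,0,0], delta_pos=[[6,0,0],[6,0,0],[6,0,0],[6,0,0],[6,0,0],[6,0,0],[6,0,0],[6,0,0],[6,0,0],[6,0,0],[3,0,0],[0,0,0]], rotation=[[0,0,0],[0,0,0],[0,0,0],[0,0,0],[0,0,0],[0,0,0],[0,0,0],[0,0,0],[0,0,0],[0,0,0],[0,0,0],[0,0,0]])

```text
clock: 11.92
ee_pos: [485.6, 66.8, 127.3]
orientation: [[0.372, 0.0, 0.928], [-0.928, -0.0, 0.372], [0.0, -1.0, 0.0]]
contact_force: [-0.3, 0.8, -0.4]
grip_width: -0.1
```

Request:
play_rows(gripper=[0,0,0,0,0,0,0,0,0,0,0,0], delta_pos=[[-10,0,0],[-25,0,0],[-30,0,0],[0,-25,0],[0,-35,0],[0,-35,0],[-30,0,0],[-30,0,0],[-30,0,0],[-30,0,0],[-30,0,0],[0,0,0]], rotation=[[0,0,0],[0,0,0],[0,0,0],[0,0,0],[0,0,0],[0,0,0],[0,0,0],[0,0,0],[0,0,0],[0,0,0],[0,0,0],[0,0,0]])

```text
clock: 12.92
ee_pos: [401.4, 274.1, 222.2]
orientation: [[0.381, -0.001, 0.925], [-0.925, 0.002, 0.381], [-0.003, -1.0, -0.0]]
contact_force: [-0.5, -0.0, -0.3]
grip_width: -0.0
```

```bash
python3 - <<'E'
from ang import *
s=optics.capture("side"); t=optics.capture("top"); S=ctrl.read_state(); print(S["clock"],S["ee_pos"],S["contact_force"])
s0=np.load("pics/side.npy",allow_pickle=True).item();t0=np.load("pics/top.npy",allow_pickle=True).item()
for nm,a,b,C in(("side",s0,s,(560.7,-119.5)),("top",t0,t,(560.7,-115.5))):
    x,y=teeth(a,C),teeth(b,C); idx=np.arange(720)
    r=[np.corrcoef(np.roll(x,k)[idx],y[idx])[0,1] for k in range(-75,6)]
    k=np.argsort(r)[::-1][:3]; print(nm,[(round(np.radians((j-75)/2),3),round(r[j],3)) for j in k])
f=lambda c:cv2.resize(c["image"][165:315,215:375],None,fx=2.5,fy=2.5,interpolation=cv2.INTER_CUBIC)
cv2.imwrite("pics/f.png",np.hstack([f(s0),f(s)]))
E
```

```text
13.0167 [403.722 269.054 222.121] [ 1.619 -0.295  0.866]
side [(np.float64(0.017), np.float64(0.982)), (np.float64(0.009), np.float64(0.969)), (np.float64(0.026), np.float64(0.962))]
top [(np.float64(0.017), np.float64(0.995)), (np.float64(0.009), np.float64(0.987)), (np.float64(-0.506), np.float64(0.985))]
```

View pics/f.png

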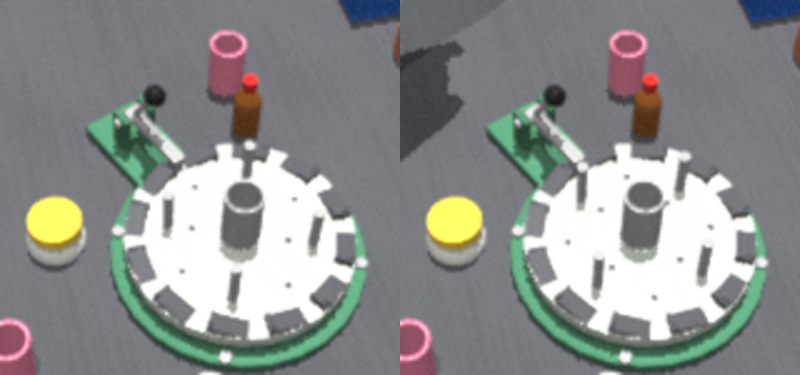

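The knob is back at (555,96), the same place as at the start (155,96). The teeth say −0.507, the shell is upright, nothing else has moved, and the gripper is clear. I'll hand in.

```bash
python3 -c "
from rig import ticket; print(ticket.job_done())"
```

```text
the job is handed in; nothing more can be done
None
```

I pushed the lever over, turned the wheel back one notch by pin2, and pushed the lever back so the pawl dropped into the next notch. The job was handed in at about 13 s of the 58 s allowed; no verdict is reported.

- **Wheel:** the last check put it at about −0.507 rad in both cameras. That tooth correlation repeats every notch and actually peaked at +0.017. The earlier hole check (−0.514) and the moved pins settle which notch it is.
- **Pawl:** the knob is at the same pixel as at the start, to about 1 px, so it looks fully down. I did not measure the tilt directly.
- **Shell and bystanders:** the shell stands upright on its hub, the bystanders in the last view look unmoved, and the gripper is well clear. The V-block, hammer, spanner and lug were outside that view; the arm passed near none of them.
- **Disagreement:** the side camera read about 4 mm off in y from the top camera and the robot, so I used the top camera's positions. Mid-push, the wheel angle came out ahead of the plan (about −0.45 against an expected −0.39), so I shortened the rest of the push.

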